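# Set the trim guide to its gauge mark and feed the section home

### The arm

A 6-joint arm with a two-finger parallel gripper is mounted at the origin on a cart in front of the work surface, level with it; the furniture and walls round the work are solid. World frame = base frame: x ahead of the robot, y to its left, z up, the work surface at z = 0. Lengths are in m, angles in rad, forces in N, time in s.
With the tool pointing down it reaches from about 0.35 to 0.775 m from the base axis. Payload 5.5 kg.
Tool frame: the origin (TCP) lies at the very end of the fingers, on their centre line; the grasp point (between the pads) lies 19 mm behind it; z points along the fingers, y is the line along which they close (so a half turn about z gives the same grasp; the last joint's range is limited). The gripper opens to 85 mm and grips with 20 to 120 N. Pads are 22 mm wide; open, the fingers measure 114 mm over their backs; the gripper's body (76 mm by 85 mm) begins 54 mm behind the grasp point. The pads swing forward as they close: fully open they stand 13 mm farther back than shut.
Start: joints at [-1.316, 0.313, 0.046, 1.304, 0, 1.431], TCP at [0.221, -0.531, 0.199] pointing down, gripper open.
Joint ranges: [-2.76, 2.76], [-0.86, 1.69], [-1.03, 1.26], [-2.2, 2.34], [-1.47, 1.5], [-3.14, 3.14]. Speed limits (rad/s): [2.57, 2.57, 3.14, 3.14, 3.14, 3.14].

### API

Orientations are given as a unit quaternion [w, x, y, z].
In Python, from workcell import env, cams, ticket, spotter gives the robot as it stands.
- The arm moves only by the tool jog_arm, never from a script. Its argument "increments" is a list that holds one entry, the list of rows, each a list of 7 numbers: the shift along the tool's x, y, z in units of 0.25 m (1.0 is 0.25 m), then the turn, a rotation vector about the tool's x, y, z in units of 180 degrees (1.0 is 180 degrees), then the closure in counts, from 0 (fully open) to 255 (shut). A call has 1 to 20 rows; each row shifts and turns the commanded pose from where the row before left it, along the tool's axes as they then stand; what a row does not reach is not made up. A row lasts 1/10 s, in which the tool goes at most 50 mm and 8.59 degrees, less where a joint would pass 70% of its speed; a pose out of reach is approached as far as the arm can. A call with a number of a shift or a turn outside -1 to 1 is refused whole. A call with a gripper value outside its range is refused whole. The fingers move at their own pace and stop on an object; "force" is the grip in N (left out, the last holds). Time passes only in rows, so rows that do not move let the fingers close. It gives the time, the measured TCP pose, the force, the opening and the grip force at its end, in the units of the state.
- env.get_state(): the state, without advancing time (a new reading comes with each control period).
- cams.read_camera(name): name is "side" or "top"; returns a dict with "pixels" (400x640x3 uint8, red, green, blue), "fx", "fy", "cx", "cy" (pixels), "xyz" and "attitude" of the camera in the world. Camera axes: x right, y down, z forward; pixel columns grow to the right and rows downward; lengths in m; the calibration is good to about 2 mm. A picture is of the moment at which its call begins. There is no depth.
- ticket.hand_in(): hands the job in; it is judged then, once.
Trained networks look in the newest picture that a camera, given by its name, has taken for a name from the list of things; names that differ only in an ending like _2 or _b are one class to them, and where a whole thing is asked for, a point or a joint stands for the part that bears it (a point fixed in the world has none). Each returns a list of dicts, best first, with "conf" (0 to 1); they miss things now and then, are a little off and sometimes report something else, mostly with a low value. They report only what shows in the picture. A call takes as long as a camera call.
- spotter.find_in(target, camera): "uv" ([column, row] in pixels, amid what is visible of it).
- spotter.cut_out(target, camera): "region" (400x640 bool, what is visible of it) and "uv" ([column, row] in pixels, amid what is visible of it).
- spotter.landmark_of(target, camera): "uv" ([column, row] in pixels: a listed point, or the origin of a listed thing).
The state is a dict: "clock": time; "joint_pos": joint angles; "qvel": joint speeds; "tau": joint torques, N m; "tcp_pos": TCP position; "orientation": TCP orientation; "wrist_force": force on the tool from outside, world axes, zero at the start; "ft_torque": the same for the moment, N m; "finger_gap": finger opening in m; "grip_force": force on a finger pad.
Only numpy, scipy, OpenCV 4.12 (cv2) and the standard library are available. Lean on these libraries where they do the work, as an engineer would, in place of code of your own. Each camera call takes 0.05 s, during which the arm holds its last target. There are 200 camera calls.

### The job

Set the side guide for the trim section that waits in its mouth: roll the knurled adjuster wheel under a fingertip until the pointer on the moving fence stands opposite the tip of the index on the end stop. Then push the section from behind, along the guide, until it rests against the end stop. Only touch and push: move the fence by its wheel alone, never lift the section, and leave the other things on the bench where they are.

Things in the scene. Friction and masses are not known exactly. Their poses are not given: they have to be found in the camera images.
- guide: Side guide for trim, a fixed fixture 185 x 143 mm. Origin on the bench under it; x along the guide in the feed direction, to the end stop; y left, to the fixed fence; z up. Plate top 12 mm above the bench, from x = -106 to 80 mm. Fixed fence: 20 mm high, inner face at y = 13 mm. Both fences run from x = -30 mm (flared mouth) to the stop at 45 mm: a section at home stands 9 mm out of the mouth.
- fence: The moving fence: steel bar 20 mm high on a slide, with a nut block whose top is 48 mm above the bench and the pointer on its far end. Same axes as the guide; it slides along y only, driven by the wheel's screw, which holds it where it is left. Origin: the guide's origin when the joint wheel reads 0; its inner face is then 37 mm from the fixed fence.
- wheel (a joint): Knurled steel wheel, 47 mm across its ribs, 14 mm wide, on a level axis along the guide's y. Its value (rad) grows as its top is rolled in the guide's -x direction (to the mouth, the robot's side), which closes the fence: 16 mm a turn, about 1.1 mm of fence for 10 mm rolled; range -1.55 to 7.26. Stiff (about 2 N at the rim); stays where it is left.
- wheel_top (a point): Top of the wheel over its ribs, 61 mm above the bench, at x = 10, y = -80 mm of the guide; does not turn. The wheel stands 15 mm proud of the bearings beside it.
- pointer_tip (a point): Tip of the small pointed plate on the far end of the moving fence, lying on the end stop's top, 34 mm above the bench; it points in +x and moves along y with the fence.
- index_tip (a point): Tip of the index, a like pointed plate on a small block clamped on the end stop (brass thumb screw behind), 34 mm above the bench; it points in -x at the pointer's path. Fixed; axes as the guide's. The pointer starts 8 to 20 mm from it on the guide's -y side; level means the same y.
- stop_face (a point): Foot of the end stop's inner face, on the plate's top 12 mm above the bench, on the guide's y = 0; axes as the guide's. The section comes to rest with its far end against this face.
- trim_mid (a point): Middle of the underside of the black ribbed trim section in the guide, 84 mm long (x axis, roughly along the guide), 17 mm wide, 13 mm high, about 30 g, loose. It starts 35 to 48 mm short of the end stop, its near end sticking out of the mouth; at home this point is 42 mm before the stop face. Askew it may bind a little on the way (a few N) and straightens under a further push.
- oil_bottle: White oil bottle with a red spout, 36 mm across, 120 mm high, stands to the left of the guide; bystander. Origin at its foot.
- clip_tub: Red round tub, 78 mm across, 42 mm high, beyond the guide; bystander. Origin under its middle.
- spare_trim: Second black trim section, 86 x 31 x 13 mm over all, lying on the bench to the right of the guide; bystander. Origin under its middle.

How it is judged:
On the way, in this order (a step that is already met when the one before it is completed fails the run):
1. the pointer stands opposite the index (y of pointer_tip in the frame of index_tip between -0.002 and 0.002 m), for 0.3 s.
2. then the trim section is pushed home against the end stop (x of trim_mid in the frame of stop_face above -0.0445 m), for 0.2 s.
At the end, for the whole second after the job is handed in: The pointer is within 2 mm of the index along the guide's y with the wheel at rest; the trim section lies flat between the fences, along the guide within 0.2 rad, its far end within 2.5 mm of the end stop (all of step 1 and x of trim_mid in the frame of stop_face above -0.0445 m and z of trim_mid in the frame of stop_face below 0.004 m and angle between the x axis of trim_mid and the x axis of stop_face, either way round below 0.2 rad and y of trim_mid in the frame of stop_face between -0.016 and 0.01 m and velocity of joint wheel between -0.05 and 0.05 rad/s); the robot touches nothing.
It fails at once if the trim section is lifted off the guide (z of trim_mid in the frame of stop_face above 0.012 m).
It fails at once if the moving fence is pushed with the fingers instead of by its wheel (contact force between the fingers and fence above 4 N).
It fails at once if a bystander is moved or tipped over (distance of any of oil_bottle, clip_tub, spare_trim from where it was at the start of the episode above 0.02 m or angle between oil_bottle's own z axis and vertical above 0.3 rad).
It also fails if it takes over 61 s, if anything falls off the work surface, if the arm or the gripper's body presses on something with over 40 N, if the wrist force passes 120 N, or if a joint passes its speed limit or range.

## Working session

There is one attempt and no reset: what is moved stays moved. The work goes in short steps, Python scripts to look and compute and a tool call to move; the robot and the scene stay as the last step left them, time stands still between calls to the robot, and variables do not carry over. Pictures are saved under pics/ and viewed, at most 10 in all, crops included, and the job is handed in when it is done.

Besides the shell and the picture viewer there is one more tool, called after "Emit:" by a JSON object that holds its "method" and its "body", one argument or row to a line. jog_arm: Moves the arm, as the interface text tells. Shifts and turns lie within -1 to 1; 1 stands for 0.25 m of shift or 180 degrees of turn. Its arguments: {"type":"object","properties":{"increments":{"type":"array"},"force":{"type":"number"}},"required":["increments"]}

```bash
mkdir -p pics; cat > h.py <<'E'
import numpy as np, cv2
from workcell import env,cams,ticket,spotter
from scipy.spatial.transform import Rotation as R
def cam(n):
    return cams.read_camera(n)
def rot(c):
    a=np.array(c["attitude"],float)
    return a if a.shape==(3,3) else R.from_quat(np.r_[a[1:],a[0]]).as_matrix()
def ray(c,uv):
    d=rot(c)@np.array([(uv[0]-c["cx"])/c["fx"],(uv[1]-c["cy"])/c["fy"],1]); return np.array(c["xyz"]),d
def at_z(c,uv,z):
    o,d=ray(c,uv); return o+d*(z-o[2])/d[2]
def proj(c,p):
    q=rot(c).T@(np.array(p)-c["xyz"]); return np.array([c["fx"]*q[0]/q[2]+c["cx"],c["fy"]*q[1]/q[2]+c["cy"]])
def save(c,name): cv2.imwrite("pics/"+name,c["pixels"][:,:,::-1])
E
python3 - <<'E'
from h import *
np.set_printoptions(precision=4,suppress=True)
s=env.get_state();print(s)
for n in ["top","side"]:
    c=cam(n);save(c,n+"0.png");print(n,c["xyz"],c["attitude"],c["fx"])
    for t,z in [("guide",0),("wheel_top",.061),("pointer_tip",.034),("index_tip",.034),("stop_face",.012),("trim_mid",.012),("oil_bottle",0),("clip_tub",0),("spare_trim",0)]:
        for d in spotter.landmark_of(t,n)[:1]: print(t,np.array(d["uv"]),d["conf"],at_z(c,d["uv"],z))
E
```

```text
{'clock': 0.0, 'joint_pos': array([-1.3156,  0.314 ,  0.045 ,  1.3036, -0.    ,  1.4312]), 'qvel': array([-0.0001, -0.0005,  0.0003, -0.0005, -0.0013, -0.0009]), 'tau': array([ -0.0003, -48.063 ,  29.853 ,   0.0193,  -0.0002,   0.    ]), 'tcp_pos': array([ 0.221 , -0.5302,  0.1985]), 'orientation': array([-0.0009,  0.9806,  0.1961, -0.0001]), 'wrist_force': array([0.2532, 0.0355, 0.066 ]), 'ft_torque': array([ 0.0323, -0.0107,  0.0129]), 'grip_force': 0.0, 'finger_gap': 0.0853475150174338}
top [ 0.5248 -0.0786  1.1086] [ 0.0248 -0.7044  0.7092 -0.0144] 466.705480551752
guide [318.8 227.7] 0.83 [ 0.5176 -0.0627  0.    ]
wheel_top [353.  213.2] 0.72 [ 0.55   -0.1405  0.061 ]
pointer_tip [328.2 200.7] 0.76 [ 0.5798 -0.0853  0.034 ]
index_tip [322.6 201.8] 0.64 [ 0.5774 -0.0724  0.034 ]
stop_face [315.5 208.1] 0.73 [ 0.5638 -0.0554  0.012 ]
trim_mid [322.7 240.6] 0.76 [ 0.4875 -0.0718  0.012 ]
oil_bottle [214.2 245.9] 0.72 [0.4761 0.1859 0.    ]
clip_tub [303.7 127.3] 0.62 [ 0.7585 -0.028   0.    ]
spare_trim [431.5 191.5] 0.71 [ 0.6017 -0.3307  0.    ]
side [0.0243 0.7633 0.7176] [ 0.1517 -0.2473  0.8371 -0.4638] 486.96625935182396
guide [340.8 248.5] 0.65 [ 0.5287 -0.0619  0.    ]
wheel_top [354.  212.8] 0.61 [ 0.5359 -0.1371  0.061 ]
pointer_tip [325.3 226.7] 0.78 [ 0.5855 -0.0804  0.034 ]
index_tip [329.1 228.3] 0.49 [ 0.5735 -0.0793  0.034 ]
stop_face [324.9 239.9] 0.82 [ 0.5725 -0.0578  0.012 ]
trim_mid [357.3 246.6] 0.74 [ 0.4903 -0.0758  0.012 ]
oil_bottle [293.9 315. ] 0.65 [0.4912 0.1853 0.    ]
clip_tub [257.1 229.8] 0.88 [ 0.7579 -0.0163  0.    ]
spare_trim [369.4 194. ] 0.65 [ 0.5966 -0.3328  0.    ]
```

```bash
python3 - <<'E'
import cv2
a=cv2.imread("pics/top0.png")[160:290,250:410]; cv2.imwrite("pics/topc.png",cv2.resize(a,None,fx=4.6,fy=4.6,interpolation=cv2.INTER_CUBIC))
a=cv2.imread("pics/side0.png")[160:300,240:440]; cv2.imwrite("pics/sidec.png",cv2.resize(a,None,fx=4,fy=4,interpolation=cv2.INTER_CUBIC))
E
```

```text
(no output)
```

View pics/topc.png

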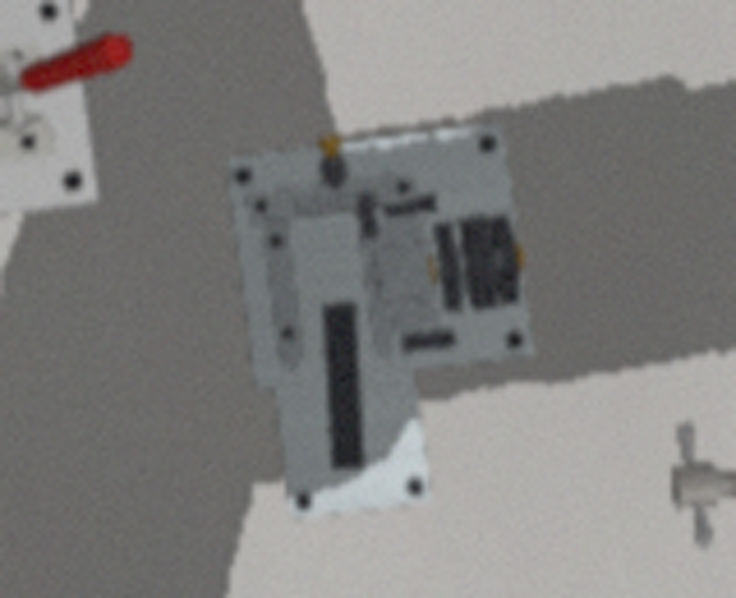

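View pics/sidec.png

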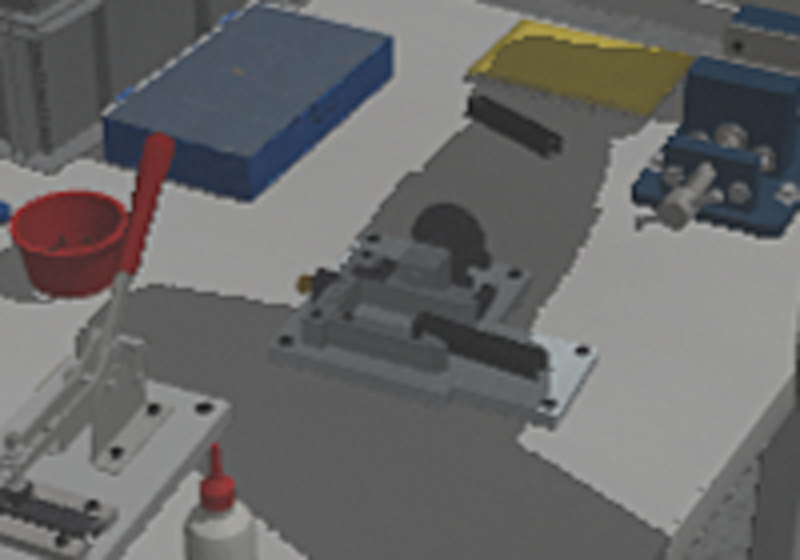

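```bash
cat >> h.py <<'E'
def lm(t,n,k=6):
    uv=[]
    for i in range(k):
        c=cam(n); r=spotter.landmark_of(t,n)
        if r and r[0]["conf"]>.3: uv.append(r[0]["uv"])
    return c,np.median(uv,0),np.std(uv,0)
E
python3 - <<'E'
from h import *
np.set_printoptions(precision=4,suppress=True)
from scipy.optimize import least_squares
cs={n:cam(n) for n in("top","side")}
P=lambda u,v:(250+u/4.6-.5,160+v/4.6-.5)
for k in [(295,517),(430,497),(230,160),(505,128),(530,355)]: print(k,at_z(cs["top"],P(*k),.012))
G={"guide":(0,0,0),"wheel_top":(.01,-.08,.061),"stop_face":(.045,0,.012)}
obs=[]
for n in cs:
    for t in list(G)+["pointer_tip","index_tip","trim_mid"]:
        uv=[];
        for i in range(4):
            cam(n); r=spotter.landmark_of(t,n)
            if r and r[0]["conf"]>.3: uv.append(r[0]["uv"])
        m=np.median(uv,0);print(n,t,m,np.std(uv,0))
        if t in G: obs.append((n,t,m))
        else: print("   ",at_z(cs[n],m,.012 if t=="trim_mid" else .034))
def W(p,g):
    c,s=np.cos(p[2]),np.sin(p[2]); return np.array([p[0]+c*g[0]-s*g[1],p[1]+s*g[0]+c*g[1],g[2]])
f=lambda p:np.concatenate([proj(cs[n],W(p,G[t]))-m for n,t,m in obs])
r=least_squares(f,[.52,-.062,.1],loss="soft_l1");print(r.x,f(r.x).reshape(-1,2))
im=cs["top"]["pixels"][190:250,310:374,::-1];im=np.clip(im.astype(float)*1.6,0,255).astype('uint8')
cv2.imwrite("pics/z.png",cv2.resize(im,None,fx=9,fy=9,interpolation=cv2.INTER_CUBIC))
E
```

```text
(295, 517) [ 0.4149 -0.0502  0.012 ]
(430, 497) [ 0.4246 -0.1187  0.012 ]
(230, 160) [ 0.5966 -0.0179  0.012 ]
(505, 128) [ 0.612  -0.1588  0.012 ]
(530, 355) [ 0.4961 -0.1702  0.012 ]
top guide [319.95 227.15] [0.4969 0.9284]
top wheel_top [354.25 214.05] [0.9417 1.85  ]
top stop_face [318.3 206.8] [1.2832 1.3064]
top pointer_tip [327.45 202.1 ] [5.217  2.3584]
    [ 0.5766 -0.0835  0.034 ]
top index_tip [323.55 200.8 ] [0.7822 1.1023]
    [ 0.5797 -0.0746  0.034 ]
top trim_mid [321.8 242.7] [1.0403 0.6182]
    [ 0.4826 -0.0697  0.012 ]
side guide [343.3 248.4] [0.8498 0.6018]
side wheel_top [352.45 212.6 ] [0.3345 0.7395]
side stop_face [327.4  241.65] [1.8021 1.9397]
side pointer_tip [326.45 228.35] [1.138  1.3124]
    [ 0.5791 -0.0757  0.034 ]
side index_tip [326.9 228. ] [1.8042 1.13  ]
    [ 0.5789 -0.0776  0.034 ]
side trim_mid [358.5 248.4] [12.9242 10.4186]
    [ 0.4842 -0.071   0.012 ]
[ 0.5217 -0.066   0.1701] [[ 0.2234 -1.191 ]
 [-0.0372  1.31  ]
 [-1.5489  0.3015]
 [ 0.7983  0.1551]
 [-0.4217 -1.9133]
 [-0.2063 -1.0708]]
```

View pics/z.png

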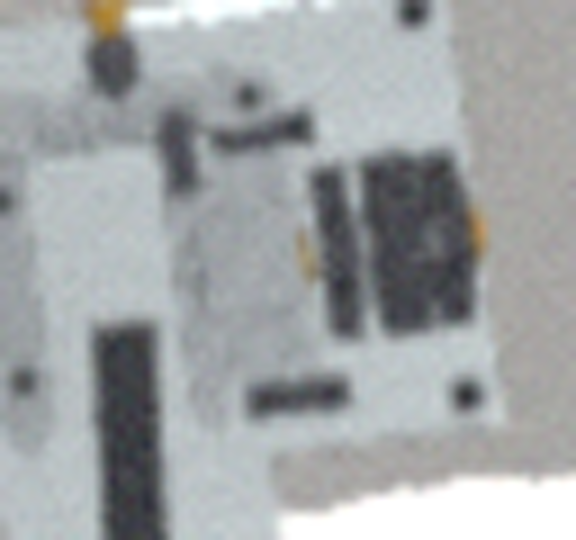

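Emit:
{"method": "jog_arm", "body": {
  "increments": [
    [[0,0,0,0,0,0.0453,255],[0,0,0,0,0,0.0453,255],[0.1112,-0.1,0,0,0,0,255],[0.1112,-0.1,0,0,0,0,255],[0.1112,-0.1,0,0,0,0,255],[0.1112,-0.1,0,0,0,0,255],[0.1112,-0.1,0,0,0,0,255],[0.1112,-0.1,0,0,0,0,255],[0.1112,-0.1,0,0,0,0,255],[0.1112,-0.1,0,0,0,0,255],[0.1112,-0.1,0,0,0,0,255],[0.1112,-0.1,0,0,0,0,255],[0.1112,-0.1,0,0,0,0,255],[0.1112,-0.1,0,0,0,0,255],[0.1112,-0.1,0,0,0,0,255],[0.1112,-0.1,0,0,0,0,255],[0,0,0.15,0,0,0,255],[0,0,0.15,0,0,0,255],[0,0,0,0,0,0,255],[0,0,0,0,0,0,255]]
  ]
}}

```text
clock: 7.9
tcp_pos: [0.5689, -0.1399, 0.1244]
orientation: [-0.0, 0.998, 0.055, -0.001]
wrist_force: [0.5, -0.0, -0.4]
finger_gap: 0.0001
grip_force: 0.0
```

Emit:
{"method": "jog_arm", "body": {
  "increments": [
    [[0,0,0.13,0,0,0,255],[0,0,0.13,0,0,0,255],[-0.03,0,0,0,0,0,255],[-0.03,0,0,0,0,0,255],[-0.03,0,0,0,0,0,255]]
  ]
}}

```text
clock: 8.4
tcp_pos: [0.5481, -0.1436, 0.0622]
orientation: [0.001, 0.998, 0.055, 0.002]
wrist_force: [-0.5, 0.3, 0.1]
finger_gap: 0.0001
grip_force: 0.0
```

Emit:
{"method": "jog_arm", "body": {
  "increments": [
    [[0,0,0,0,0,0,255],[0,0,0,0,0,0,255]]
  ]
}}

```text
clock: 8.6
tcp_pos: [0.548, -0.1433, 0.0612]
orientation: [0.001, 0.998, 0.055, 0.001]
wrist_force: [0.5, 0.5, -0.2]
finger_gap: -0.0001
grip_force: 0.0
```

Emit:
{"method": "jog_arm", "body": {
  "increments": [
    [[0,0,0.008,0,0,0,255],[0,0,0,0,0,0,255]]
  ]
}}

```text
clock: 8.8
tcp_pos: [0.5474, -0.1427, 0.0575]
orientation: [0.0, 0.998, 0.055, 0.0]
wrist_force: [1.0, -0.4, 0.1]
finger_gap: 0.0001
grip_force: 0.0
```

```bash
python3 - <<'E'
from h import *
s=env.get_state();print(s["tcp_pos"],s["wrist_force"])
a=cam("side");b=cam("top")
f=lambda c,u,v,w,h,k:cv2.resize(np.clip(c["pixels"][v:v+h,u:u+w,::-1]*1.5,0,255).astype('uint8'),None,fx=k,fy=k,interpolation=cv2.INTER_CUBIC)
print(proj(a,s["tcp_pos"]),proj(b,s["tcp_pos"]),env.get_state()["tcp_pos"])
cv2.imwrite("pics/s1.png",np.vstack([f(a,300,180,100,70,5.5) ,f(b,310,185,100,39,5.5)]))
E
```

```text
[ 0.54741286 -0.14266335  0.05751222] [ 1.0074625  -0.37789059  0.14757797]
[351.13677196 211.69069954] [353.88808415 214.37997633] [ 0.54725038 -0.14253228  0.05730883]
```

View pics/s1.png

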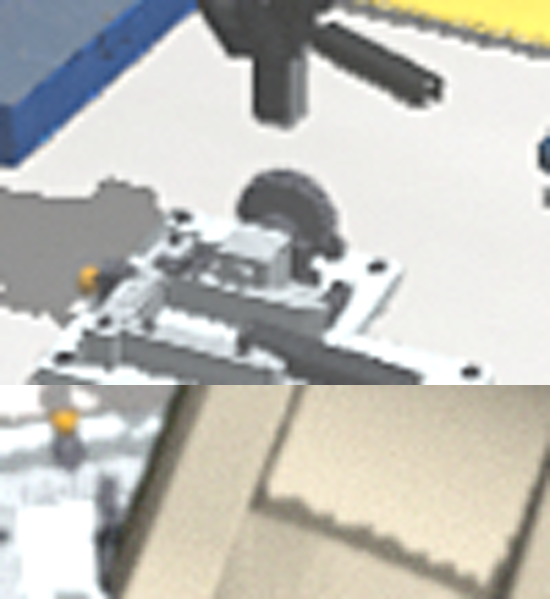

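```bash
python3 - <<'E'
from h import *
a=cam("side"); print(env.get_state()["tcp_pos"],env.get_state()["wrist_force"])
cv2.imwrite("pics/s2.png",cv2.resize(a["pixels"][150:250,290:410,::-1],None,fx=6,fy=6,interpolation=cv2.INTER_CUBIC))
E
```

```text
[ 0.54722553 -0.14253961  0.05725556] [0.21353018 0.32169039 0.08547875]
```

View pics/s2.png

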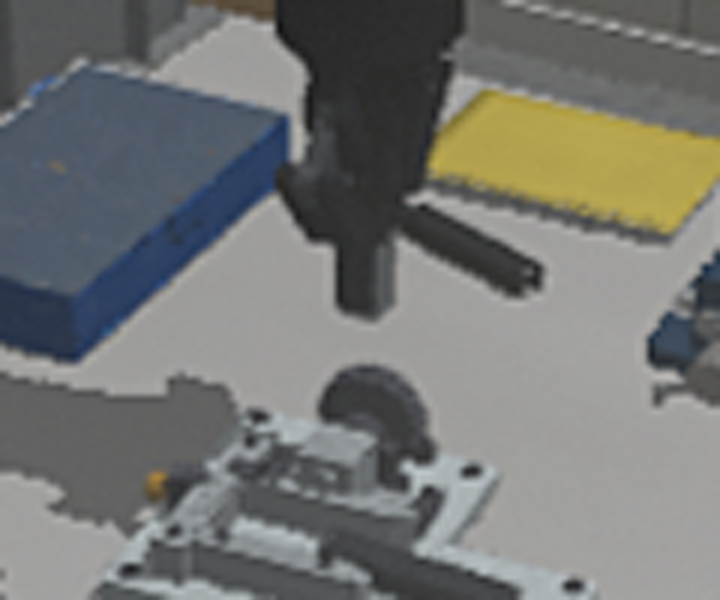

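```bash
python3 - <<'E'
from h import *
a=cam("side"); s=env.get_state();p=s["tcp_pos"]; print(p,s["joint_pos"],s["clock"])
for z in (.0,.015,.02,.025): print(z,proj(a,p+[0,0,z]))
print(proj(a,p+[0,-.03,0]),proj(a,p+[.03,0,0]))
E
```

```text
[ 0.54720013 -0.14254965  0.05723664] [-3.96743727e-01  3.76490926e-01 -2.24092482e-01  9.70451594e-01
 -8.88863592e-05  2.63454194e+00] 9.0
0.0 [351.18539239 211.82648308]
0.015 [351.25088478 206.78949983]
0.02 [351.27290244 205.09613431]
0.025 [351.29501452 203.3955062 ]
[357.08773187 206.52522576] [341.07019873 208.56423704]
```

Emit:
{"method": "jog_arm", "body": {
  "increments": [
    [[0,0,0.02,0,0,0,255],[0,0,0,0,0,0,255],[0,0,0,0,0,0,255]]
  ]
}}

```text
clock: 9.3
tcp_pos: [0.5469, -0.1425, 0.052]
orientation: [-0.0, 0.998, 0.055, -0.0]
wrist_force: [0.3, -0.4, 0.6]
finger_gap: 0.0002
grip_force: 0.0
```

Emit:
{"method": "jog_arm", "body": {
  "increments": [
    [[0,0,0.02,0,0,0,255],[0,0,0.02,0,0,0,255],[0,0,0,0,0,0,255],[0,0,0,0,0,0,255]]
  ]
}}

```text
clock: 9.7
tcp_pos: [0.5469, -0.1425, 0.0421]
orientation: [-0.0, 0.998, 0.055, -0.0]
wrist_force: [0.2, 0.5, -0.2]
finger_gap: 0.0003
grip_force: 0.0
```

```bash
python3 - <<'E'
from h import *
a=cam("side");b=cam("top"); print(env.get_state()["tcp_pos"],env.get_state()["wrist_force"])
cv2.imwrite("pics/s3.png",cv2.resize(np.hstack([a["pixels"][170:250,300:400,::-1]]),None,fx=7,fy=7,interpolation=cv2.INTER_CUBIC))
E
```

```text
[ 0.54723173 -0.14265458  0.04244233] [0.54497826 0.52287967 0.32183851]
```

View pics/s3.png

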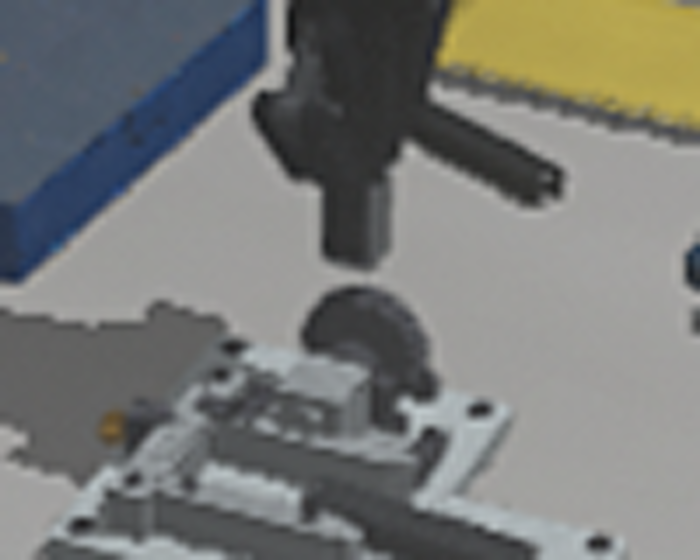

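Emit:
{"method": "jog_arm", "body": {
  "increments": [
    [[0,0,0.012,0,0,0,255],[0,0,0.008,0,0,0,255],[0,0,0,0,0,0,255],[0,0,0,0,0,0,255]]
  ]
}}

```text
clock: 10.2
tcp_pos: [0.5471, -0.1426, 0.0373]
orientation: [-0.0, 0.998, 0.055, -0.0]
wrist_force: [0.9, -1.1, 0.0]
finger_gap: 0.0001
grip_force: 0.0
```

Emit:
{"method": "jog_arm", "body": {
  "increments": [
    [[0,0,0.008,0,0,0,255],[0,0,0.004,0,0,0,255],[0,0,0,0,0,0,255],[0,0,0,0,0,0,255]]
  ]
}}

```text
clock: 10.6
tcp_pos: [0.5472, -0.1426, 0.0344]
orientation: [0.0, 0.998, 0.055, -0.0]
wrist_force: [0.1, 0.7, 0.2]
finger_gap: -0.0
grip_force: 0.0
```

Emit:
{"method": "jog_arm", "body": {
  "increments": [
    [[0,0,0.008,0,0,0,255],[0,0,0.004,0,0,0,255],[0,0,0,0,0,0,255],[0,0,0,0,0,0,255]]
  ]
}}

```text
clock: 11.0
tcp_pos: [0.5471, -0.1426, 0.0313]
orientation: [0.0, 0.998, 0.055, -0.0]
wrist_force: [1.1, 0.3, 0.1]
finger_gap: 0.0002
grip_force: 0.0
```

```bash
python3 - <<'E'
from h import *
a=cam("side");b=cam("top"); print(env.get_state()["tcp_pos"],env.get_state()["wrist_force"])
im=np.hstack([cv2.resize(a["pixels"][180:230,320:380,::-1],None,fx=8,fy=8,interpolation=cv2.INTER_CUBIC),cv2.resize(b["pixels"][:,200:520,::-1],(320,400))])
cv2.imwrite("pics/s4.png",im)
E
```

```text
[ 0.54720842 -0.14264005  0.03142454] [-0.50033433  0.03846917  0.00148152]
```

View pics/s4.png

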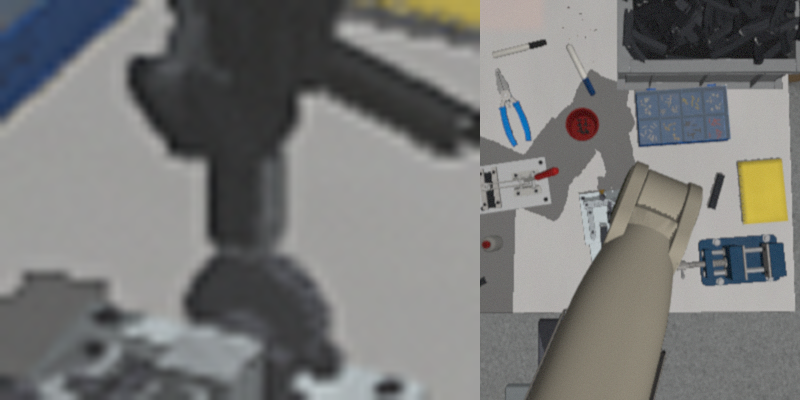

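Emit:
{"method": "jog_arm", "body": {
  "increments": [
    [[0,0,0.008,0,0,0,255],[0,0,0.004,0,0,0,255],[0,0,0,0,0,0,255],[0,0,0,0,0,0,255]]
  ]
}}

```text
clock: 11.5
tcp_pos: [0.5474, -0.1427, 0.0289]
orientation: [0.0, 0.998, 0.055, 0.0]
wrist_force: [-0.7, 0.5, 4.0]
finger_gap: -0.0003
grip_force: 2.4
```

Emit:
{"method": "jog_arm", "body": {
  "increments": [
    [[0,0,0.006,0,0,0,255],[-0.016,0,0,0,0,0,255],[-0.016,0,0,0,0,0,255],[-0.016,0,0,0,0,0,255]]
  ]
}}

```text
clock: 11.9
tcp_pos: [0.538, -0.1442, 0.0288]
orientation: [0.0, 0.998, 0.055, 0.003]
wrist_force: [2.1, 1.3, 8.4]
finger_gap: -0.0002
grip_force: 4.1
```

Emit:
{"method": "jog_arm", "body": {
  "increments": [
    [[-0.016,0,0,0,0,0,255],[-0.016,0,0,0,0,0,255],[0,0,0,0,0,0,255]]
  ]
}}

```text
clock: 12.2
tcp_pos: [0.5274, -0.1453, 0.0272]
orientation: [0.0, 0.998, 0.055, 0.0]
wrist_force: [0.4, -0.5, 4.3]
finger_gap: -0.0
grip_force: 2.6
```

Emit:
{"method": "jog_arm", "body": {
  "increments": [
    [[0,0,-0.028,0,0,0,255],[0.064,0,-0.004,0,0,0,255],[0.064,0,0,0,0,0,255],[0,0,0,0,0,0,255],[0,0,0.016,0,0,0,255],[0,0,0.016,0,0,0,255],[0,0,0,0,0,0,255],[-0.016,0,0,0,0,0,255],[-0.016,0,0,0,0,0,255],[-0.016,0,0,0,0,0,255],[-0.016,0,0,0,0,0,255]]
  ]
}}

```text
clock: 13.3
tcp_pos: [0.5447, -0.1432, 0.0287]
orientation: [0.0, 0.998, 0.055, 0.002]
wrist_force: [2.6, 2.6, 9.4]
finger_gap: -0.0
grip_force: 4.8
```

Emit:
{"method": "jog_arm", "body": {
  "increments": [
    [[-0.016,0,0,0,0,0,255],[-0.016,0,0,0,0,0,255],[-0.016,0,0,0,0,0,255],[-0.016,0,0,0,0,0,255],[0,0,0,0,0,0,255],[0,0,-0.028,0,0,0,255],[0.064,0,-0.004,0,0,0,255],[0.064,0,0,0,0,0,255],[0,0,0,0,0,0,255]]
  ]
}}

```text
clock: 14.2
tcp_pos: [0.5604, -0.1413, 0.0348]
orientation: [0.0, 0.998, 0.055, 0.0]
wrist_force: [-0.6, -0.1, 0.8]
finger_gap: 0.0002
grip_force: 0.0
```

```bash
python3 - <<'E'
from h import *
c=cam("side"); print(env.get_state()["tcp_pos"],env.get_state()["wrist_force"])
a=cv2.imread("pics/side0.png")[205:250,295:375]
f=lambda x:cv2.resize(x,None,fx=6.5,fy=6.5,interpolation=cv2.INTER_CUBIC)
cv2.imwrite("pics/s5.png",np.vstack([f(a),f(c["pixels"][205:250,295:375,::-1])]))
E
```

```text
[ 0.5589765  -0.14113476  0.034488  ] [ 0.17783534 -0.59400868 -0.91032251]
```

View pics/s5.png

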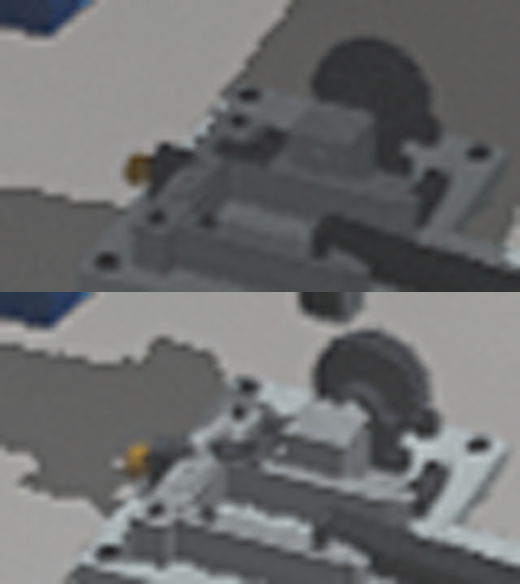

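Emit:
{"method": "jog_arm", "body": {
  "increments": [
    [[0,0,0.016,0,0,0,255],[0,0,0.016,0,0,0,255],[0,0,0,0,0,0,255],[-0.016,0,0,0,0,0,255],[-0.016,0,0,0,0,0,255],[-0.016,0,0,0,0,0,255],[-0.016,0,0,0,0,0,255],[-0.016,0,0,0,0,0,255],[-0.016,0,0,0,0,0,255],[-0.016,0,0,0,0,0,255],[-0.016,0,0,0,0,0,255],[0,0,0,0,0,0,255],[0,0,-0.028,0,0,0,255],[0.064,0,-0.004,0,0,0,255],[0.064,0,0,0,0,0,255],[0,0,0,0,0,0,255]]
  ]
}}

```text
clock: 15.85
tcp_pos: [0.5604, -0.1413, 0.0348]
orientation: [0.0, 0.998, 0.055, 0.0]
wrist_force: [0.5, -0.5, 0.6]
finger_gap: 0.0002
grip_force: 0.0
```

Emit:
{"method": "jog_arm", "body": {
  "increments": [
    [[0,0,0.016,0,0,0,255],[0,0,0.016,0,0,0,255],[0,0,0,0,0,0,255],[-0.016,0,0,0,0,0,255],[-0.016,0,0,0,0,0,255],[-0.016,0,0,0,0,0,255],[-0.016,0,0,0,0,0,255],[-0.016,0,0,0,0,0,255],[-0.016,0,0,0,0,0,255],[0,0,0,0,0,0,255],[0,0,-0.1,0,0,0,255],[0,0.2,-0.1,0,0,0,255],[0,0.2,0,0,0,0,255],[0,0.2,0,0,0,0,255],[0,0.2,0,0,0,0,255],[0,0.1,0,0,0,0,255],[0,0,0,0,0,0,255]]
  ]
}}

```text
clock: 17.55
tcp_pos: [0.5579, -0.3663, 0.073]
orientation: [0.0, 0.999, 0.053, -0.001]
wrist_force: [0.4, 1.2, -0.2]
finger_gap: -0.0004
grip_force: 0.0
```

```bash
python3 - <<'E'
from h import *
ims=[cam("top")["pixels"].astype(float) for _ in range(8)]
c=np.mean(ims,0); np.save("t1.npy",c); print(env.get_state()["tcp_pos"],env.get_state()["clock"])
r=lambda x:np.clip(cv2.resize(x[185:235,305:365,::-1],None,fx=9,fy=9,interpolation=cv2.INTER_CUBIC)*1.4,0,255).astype('uint8')
cv2.imwrite("pics/s6.png",r(c))
E
```

```text
[ 0.55942318 -0.36101683  0.07450211] 17.95
```

View pics/s6.png

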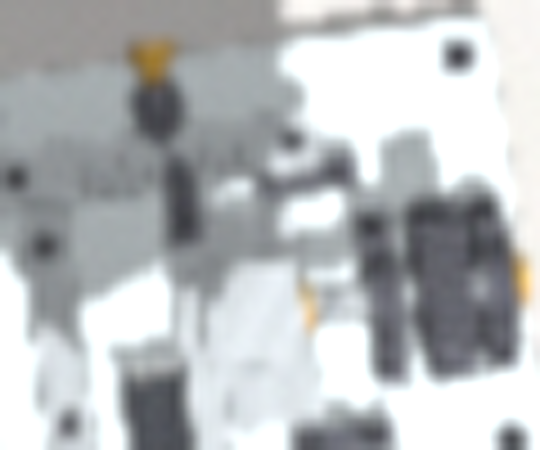

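```bash
cat > m.py <<'E'
from h import *
def meas(c):
    g=c.mean(2)
    out=[]
    for v in range(193,215):
        row=g[v,316:336]; u=np.arange(316,336)
        bg=np.median(row); w=np.clip(0.62*np.percentile(row,60)-row+0.0,0,None)
        out.append((v,(w*u).sum()/w.sum() if w.sum()>5 else np.nan,w.sum()))
    return out
if __name__=="__main__":
    c=np.load("t1.npy")
    for v in range(194,215): print(v,c.mean(2)[v,317:334].astype(int))
E
python3 m.py
```

```text
194 [122 121 107  79  61  62  66  86 114 123 122 122 122 122 122 122 122]
195 [123 117  93  64  56  63  57  68 102 119 122 121 121 122 122 120 122]
196 [122 115  88  57  52  59  54  60  91 116 121 122 120 121 121 120 118]
197 [121 118  94  61  51  54  53  59  87 114 120 120 120 120 121 117 110]
198 [121 117 103  67  52  51  51  62  87 107 112 112 113 114 113 112 106]
199 [118 111  99  75  60  54  56  72  97 108 106 107 108 108 107 107 105]
200 [113 108 102  92  82  67  70  91 104 106 103 106 106 105 102 104 104]
201 [108 105 104 104  99  90  84  94 103 103  97 101 104 101  93 101 105]
202 [104  97 104 104 104 100  85  77  88  98  93 100  99  98  90 100 105]
203 [102  95 100 103  97  98  77  61  69  86  92  99  94  97  94  97 101]
204 [101  99  99  99  92  94  71  54  58  76  98 104 101 110 115 113  95]
205 [ 96  99  96 101  99  97  71  55  54  71 100 112 124 148 161 154 106]
206 [ 94 100  97 102 112 108  79  58  54  69 102 124 145 150 156 147 108]
207 [110 113 113 116 120 116  84  58  52  67  99 122 137 131 130 128 112]
208 [123 122 122 121 123 119  86  56  50  62  89 108 116 115 116 119 111]
209 [122 122 122 122 122 117  88  58  45  57  82  99 105 107 108 112 107]
210 [121 121 121 121 123 118  88  57  49  59  81 102 104 104 104 108 106]
211 [121 122 121 122 122 116  90  65  61  70  86 101 103 104 105 107 105]
212 [121 121 121 122 122 117  98  85  88  93  98 103 103 103 104 105 102]
213 [121 120 121 121 122 127 115 104 102 103 100  97  99 104 110 113 110]
214 [120 119 122 128 137 153 131 109 104 101  98  96  98 112 131 142 144]
```

Emit:
{"method": "jog_arm", "body": {
  "increments": [
    [[0,-0.18,0,0,0,0,255],[0,-0.18,0,0,0,0,255],[0,-0.18,0,0,0,0,255],[0.048,-0.18,0,0,0,0,255],[0.048,-0.18,0,0,0,0,255],[0,0,0.12,0,0,0,255],[0,0,0.048,0,0,0,255],[0,0,0,0,0,0,255],[0,0,0.016,0,0,0,255],[0,0,0.016,0,0,0,255],[0,0,0,0,0,0,255],[0,0,0,0,0,0,255]]
  ]
}}

```text
clock: 19.15
tcp_pos: [0.5609, -0.1374, 0.0258]
orientation: [0.001, 0.999, 0.055, 0.002]
wrist_force: [4.0, 1.2, 3.3]
finger_gap: -0.0002
grip_force: 2.7
```

Emit:
{"method": "jog_arm", "body": {
  "increments": [
    [[-0.016,0,0,0,0,0,255],[-0.016,0,0,0,0,0,255],[-0.016,0,0,0,0,0,255],[-0.016,0,0,0,0,0,255],[-0.016,0,0,0,0,0,255],[-0.016,0,0,0,0,0,255],[-0.016,0,0,0,0,0,255],[-0.016,0,0,0,0,0,255],[0,0,0,0,0,0,255],[0,0,-0.1,0,0,0,255],[0,0.2,-0.1,0,0,0,255],[0,0.2,0,0,0,0,255],[0,0.2,0,0,0,0,255],[0,0.2,0,0,0,0,255],[0,0.1,0,0,0,0,255],[0,0,0,0,0,0,255]]
  ]
}}

```text
clock: 20.75
tcp_pos: [0.5498, -0.3627, 0.0709]
orientation: [0.001, 0.999, 0.052, -0.0]
wrist_force: [-0.1, 1.5, 0.1]
finger_gap: 0.0001
grip_force: 0.0
```

```bash
python3 - <<'E'
from h import *
ims=[cam("top")["pixels"].astype(float) for _ in range(8)]
c=np.mean(ims,0); np.save("t2.npy",c); print(env.get_state()["tcp_pos"],env.get_state()["clock"])
for v in range(194,214): print(v,c.mean(2)[v,317:334].astype(int))
E
```

```text
[ 0.55094615 -0.35671991  0.07187357] 21.15
194 [122 121 107  77  63  62  66  86 115 123 123 122 122 122 123 123 123]
195 [122 117  93  65  56  62  57  68 102 120 122 122 122 122 122 121 121]
196 [122 117  89  56  54  59  55  59  91 115 121 122 121 119 121 121 118]
197 [122 118  94  62  51  55  53  60  87 114 120 120 119 121 119 119 111]
198 [120 118 103  69  52  53  52  62  86 108 112 112 114 114 114 112 105]
199 [119 112  99  73  61  53  57  72  96 107 106 108 107 107 107 107 105]
200 [115 107 102  95  82  67  71  92 104 107 104 106 105 105 103 103 109]
201 [108 106 105 104  99  89  88 100 105 104  98 101 103 101  93 101 112]
202 [103  98 103 106 100  87  83  96  99 100  94 100  98  98  91  99 118]
203 [102  95 102 102  87  69  65  83  96 101  96  99  93  97  94  96 114]
204 [101 100  97  97  74  57  55  64  84 101 102 106 107 115 116 114 103]
205 [ 96 100  96  99  79  57  54  58  75  97 106 118 142 159 161 154 107]
206 [ 94 100  96  98  83  59  55  60  83 108 116 131 160 160 156 147 108]
207 [111 114 115 109  87  61  54  60  88 115 123 129 143 135 131 127 110]
208 [121 123 123 117  91  61  52  58  82 113 114 111 117 115 115 116 110]
209 [122 121 123 119  98  67  48  51  69  99 105 102 106 108 109 110 105]
210 [120 122 121 121 109  76  51  50  64  92 102 104 104 107 106 104 103]
211 [121 122 122 122 116  82  59  57  70  89 103 102 104 106 107 104 102]
212 [122 121 121 122 116  92  74  78  88  97 104 103 103 105 106 104  99]
213 [121 121 122 120 118 102  94  98 100 101 102 103 103 109 114 114 109]
```

```bash
python3 - <<'E'
from h import *
c=np.load("t2.npy").mean(2); cc=cam("top")
for n,arr in(("0",cv2.imread("pics/top0.png").mean(2)),("2",c)):
    sub=arr[222:268,312:338]; m=(sub<60).astype('uint8')
    k,l,st,ce=cv2.connectedComponentsWithStats(m); i=1+st[1:,4].argmax()
    ys,xs=np.where(l==i); r=cv2.minAreaRect(np.c_[xs+312,ys+222].astype(np.float32)); b=cv2.boxPoints(r)
    print(n,st[i],r)
    for p in b: print(p,at_z(cc,p,.025))
E
```

```text
0 [  9   4   8  35 198] ((324.1446228027344, 243.1030731201172), (34.058589935302734, 5.9352922439575195), 86.8201675415039)
[320.23694 226.2646 ] [ 0.52110089 -0.06642894  0.025     ]
[326.1631  225.93538] [ 0.52177483 -0.08016931  0.025     ]
[328.0523  259.94153] [ 0.44338627 -0.08395378  0.025     ]
[322.12616 260.27075] [ 0.44270336 -0.07026979  0.025     ]
2 [10 26  6 13 47] ((324.45001220703125, 254.14999389648438), (12.303659439086914, 4.525484085083008), 81.8698959350586)
[321.34003 248.38   ] [ 0.47004534 -0.0686401   0.025     ]
[325.82    247.73999] [ 0.47145955 -0.07900666  0.025     ]
[327.56    259.91998] [ 0.44344177 -0.08281799  0.025     ]
[323.08002 260.56   ] [ 0.4420278  -0.07246712  0.025     ]
```

Emit:
{"method": "jog_arm", "body": {
  "increments": [
    [[0,-0.1,-0.04,0,0,0,255],[0,-0.177,0,0,0,0,255],[0,-0.177,0,0,0,0,255],[0,-0.177,0,0,0,0,255],[0,-0.177,0,0,0,0,255],[-0.1,-0.177,0,0,0,0,255],[-0.104,-0.176,0,0,0,0,255],[-0.104,0,0,0,0,0,255],[-0.104,0,0,0,0,0,255],[0,0,0,0,0,0,255],[0,0,0,0,0,0,255],[0,0,0,0,0,0,255]]
  ]
}}

```text
clock: 22.4
tcp_pos: [0.419, -0.0827, 0.0821]
orientation: [0.0, 0.998, 0.055, 0.001]
wrist_force: [0.0, -0.4, 0.2]
finger_gap: -0.0002
grip_force: 0.0
```

Emit:
{"method": "jog_arm", "body": {
  "increments": [
    [[0,-0.012,0.1,0,0,0,255],[0,0,0.1,0,0,0,255],[0,0,0.1,0,0,0,255],[0,0,0,0,0,0,255],[0,0,0.016,0,0,0,255],[0,0,0.016,0,0,0,255],[0,0,0.012,0,0,0,255],[0,0,0,0,0,0,255],[0,0,0,0,0,0,255]]
  ]
}}

```text
clock: 23.3
tcp_pos: [0.4177, -0.0795, -0.004]
orientation: [0.0, 0.998, 0.055, 0.0]
wrist_force: [-0.7, 0.5, -0.4]
finger_gap: -0.0003
grip_force: 0.0
```

```bash
python3 - <<'E'
from h import *
a=cam("side"); s=env.get_state();print(s["tcp_pos"],s["wrist_force"],proj(a,s["tcp_pos"]))
cv2.imwrite("pics/s7.png",cv2.resize(a["pixels"][200:290,290:410,::-1],None,fx=6.5,fy=6.5,interpolation=cv2.INTER_CUBIC))
E
```

```text
[ 0.41772782 -0.07953112 -0.00396456] [-0.28364856 -0.70754639  0.35506549] [384.49500107 260.7824873 ]
```

View pics/s7.png

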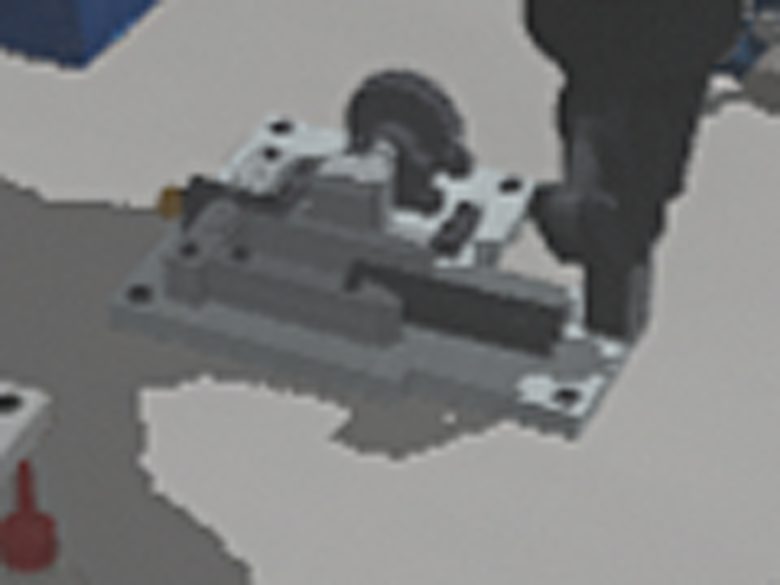

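Emit:
{"method": "jog_arm", "body": {
  "increments": [
    [[0,0,0.014,0,0,0,255],[0,0,0.014,0,0,0,255],[0,0,0.012,0,0,0,255],[0,0,0,0,0,0,255],[0,0,0,0,0,0,255]]
  ]
}}

```text
clock: 23.85
tcp_pos: [0.4172, -0.0793, -0.0146]
orientation: [-0.0, 0.998, 0.055, -0.0]
wrist_force: [0.3, -0.4, -0.7]
finger_gap: -0.0
grip_force: 0.0
```

Emit:
{"method": "jog_arm", "body": {
  "increments": [
    [[0.02,0,0,0,0,0,255],[0.02,0,0,0,0,0,255],[0.02,0,0,0,0,0,255],[0.016,0,0,0,0,0,255],[0.016,0,0,0,0,0,255],[0.016,0,0,0,0,0,255]]
  ]
}}

```text
clock: 24.45
tcp_pos: [0.4446, -0.0763, -0.0144]
orientation: [0.0, 0.998, 0.055, -0.0]
wrist_force: [-0.4, -0.6, 0.3]
finger_gap: -0.0001
grip_force: 0.1
```

Emit:
{"method": "jog_arm", "body": {
  "increments": [
    [[0.016,0,0,0,0,0,255],[0.016,0,0,0,0,0,255],[0.016,0,0,0,0,0,255],[0.012,0,0,0,0,0,255],[0,0,0,0,0,0,255]]
  ]
}}

```text
clock: 24.95
tcp_pos: [0.4597, -0.0748, -0.0143]
orientation: [0.0, 0.998, 0.055, 0.0]
wrist_force: [0.1, -1.4, -0.1]
finger_gap: -0.0001
grip_force: 0.0
```

Emit:
{"method": "jog_arm", "body": {
  "increments": [
    [[0.014,0,0,0,0,0,255],[0.01,0,0,0,0,0,255],[0.01,0,0,0,0,0,255],[0,0,0,0,0,0,255],[0,0,0,0,0,0,255]]
  ]
}}

```text
clock: 25.45
tcp_pos: [0.4677, -0.0739, -0.0144]
orientation: [0.0, 0.998, 0.055, 0.0]
wrist_force: [0.8, -0.5, -0.8]
finger_gap: -0.0001
grip_force: 0.0
```

Emit:
{"method": "jog_arm", "body": {
  "increments": [
    [[0.008,0,0,0,0,0,255],[0.006,0,0,0,0,0,255],[0,0,0,0,0,0,255],[0,0,0,0,0,0,255]]
  ]
}}

```text
clock: 25.85
tcp_pos: [0.4711, -0.0735, -0.0144]
orientation: [0.0, 0.998, 0.055, 0.0]
wrist_force: [0.6, 0.2, 0.3]
finger_gap: 0.0002
grip_force: 0.0
```

```bash
python3 - <<'E'
from h import *
a=cam("side"); s=env.get_state();print(s["tcp_pos"],s["wrist_force"])
g=a["pixels"].mean(2); print(g[232:262,325:385:2].astype(int))
for t in("trim_mid","stop_face"): print(t,spotter.landmark_of(t,"side")[:1])
E
```

```text
[ 0.471123   -0.07346965 -0.01438786] [ 0.06235203 -0.69514223 -0.70309829]
[[ 98  79  70  65  65  93  80  82  83  84  85  79  63  53  60  58  54  56
   57  58  54  58  52 131 163 159 160 160 160 160]
 [ 88  81  86  81  77  98  88  84  83  84  84  79  77  53  59  59  54  56
   59  56  56  57  61 141 161 159 159 160 159 160]
 [ 86  78  85  85  85  93  94  95  89  85  85  81  82  62  53  57  54  58
   58  59  57  57  85 157 161 159 159 160 161 159]
 [ 88  77  84  85  85  83  84  94  95  94  88  89  87  87  53  54  55  57
   58  58  55  64 110 166 161 160 160 160 160 161]
 [ 76  68  76  82  84  86  85  83  83  94  94  97  97  91  52  56  54  55
   59  59  55  67 129 163 160 160 160 160 162 161]
 [ 76  60  55  61  71  80  85  86  85  82  84  95  94 100  73  56  55  53
   56  60  54  63 149 162 161 160 160 162 161 160]
 [ 82  55  66  59  54  60  72  82  83  85  85  81  85  95  93  70  56  55
   56  59  61  76 160 161 161 161 161 162 161 162]
 [ 77  63  97  82  68  57  57  60  66  76  84  84  85  83  86  90  75  53
   56  58  77  88 159 162 161 162 162 161 161 161]
 [ 89  81  97  97  95  7
[... 2122 characters left out ...]
  93  94  94  96  93  93 104 184 179  80 124 165 173
  181 172 174 174 172 170 172 175 176 173 172 151]
 [172  99 102 103 104  98  98  92  96  92  95  95 125 146  86  89  89 136
  171 171 179 175 171 169 173 174 172 173 174 123]
 [138 100 102 102 103 104 103  96  96  91  95  92  87 109  87  94  92  90
   90 150 168 175 174 171 175 159 134 169 170 131]
 [ 95 101 102 102 102 102 103 101  95 123  91  89  92 113 117  91  91  94
   92  89  98 155 166 176 181 110  47 141 156 151]
 [ 96 100 102 101 102 102  99  96 119 177 117 118  88 129 176 114 120  88
   92  93  91  86 110 161 177 103  72 145 125 166]]
trim_mid [{'uv': [341.7, 245.7], 'conf': 0.52}]
stop_face [{'uv': [327.6, 239.0], 'conf': 0.6}]
```

Emit:
{"method": "jog_arm", "body": {
  "increments": [
    [[0.008,0,0,0,0,0,255],[0.004,0,0,0,0,0,255],[0,0,0,0,0,0,255],[0,0,0,0,0,0,255]]
  ]
}}

```text
clock: 26.4
tcp_pos: [0.4732, -0.0731, -0.0146]
orientation: [0.0, 0.998, 0.055, -0.001]
wrist_force: [-3.4, -0.1, 2.0]
finger_gap: -0.0
grip_force: 1.8
```

Emit:
{"method": "jog_arm", "body": {
  "increments": [
    [[0.008,0,0,0,0,0,255],[0,0,0,0,0,0,255],[0,0,0,0,0,0,255]]
  ]
}}

```text
clock: 26.7
tcp_pos: [0.4733, -0.0728, -0.0149]
orientation: [0.0, 0.998, 0.055, -0.002]
wrist_force: [-7.8, -1.0, 5.7]
finger_gap: 0.0001
grip_force: 4.1
```

Emit:
{"method": "jog_arm", "body": {
  "increments": [
    [[0.008,0,0,0,0,0,255],[0,0,0,0,0,0,255],[0,0,0,0,0,0,255]]
  ]
}}

```text
clock: 27.0
tcp_pos: [0.4733, -0.0725, -0.0153]
orientation: [0.0, 0.998, 0.055, -0.004]
wrist_force: [-12.0, -2.6, 6.8]
finger_gap: 0.0001
grip_force: 6.1
```

Emit:
{"method": "jog_arm", "body": {
  "increments": [
    [[-0.03,0,0,0,0,0,255],[-0.08,0,0,0,0,0,255],[-0.08,0,0,0,0,0,255],[0,0,-0.1,0,0,0,255],[0,0,-0.18,0,0,0,255],[0,0,-0.18,0,0,0,255],[0,0,-0.18,0,0,0,255],[0,0.18,0,0,0,0,255],[0,0.18,0,0,0,0,255],[0,0.18,0,0,0,0,255],[0,0.18,0,0,0,0,255],[0,0.18,0,0,0,0,255],[0,0.18,0,0,0,0,255],[0,0,0,0,0,0,255],[0,0,0,0,0,0,255]]
  ]
}}

```text
clock: 28.5
tcp_pos: [0.4607, -0.3475, 0.1452]
orientation: [-0.0, 0.999, 0.054, 0.0]
wrist_force: [-0.3, 0.5, 0.1]
finger_gap: -0.0001
grip_force: 0.0
```

```bash
python3 - <<'E'
from h import *
ims=[cam("top")["pixels"].astype(float) for _ in range(8)]
c=np.mean(ims,0); cc=cam("top");s=env.get_state(); print(s["tcp_pos"],s["clock"],s["wrist_force"])
g=c.mean(2)
for v in range(197,214): print(v,g[v,317:334].astype(int))
np.set_printoptions(linewidth=150)
for v in range(200,252): print(v,g[v,314:330].astype(int)) if v>=213 else 0
print([proj(cc,p) for p in [(.4814,-.0723,.025),(.5648,-.063,.025)]])
E
```

```text
[ 0.46071573 -0.34562397  0.145956  ] 28.95 [ 0.26146352 -0.20615934  0.73813273]
197 [119 115  93  60  51  54  51  57  86 110 117 118 117 119 119 116 108]
198 [119 116 100  66  51  51  50  60  86 107 107 111 112 111 111 109 104]
199 [116 110  99  73  58  53  54  71  94 105 103 105 106 105 107 106 103]
200 [112 105 101  92  80  66  71  90 102 105 102 103 105 103 100 103 102]
201 [106 102 104 102  98  87  85  99 103 101  96 101 100  99  96 108 113]
202 [101  96 102 103  99  86  80  94  97  99  91  95  97 107 117 136 145]
203 [100  92  99  99  85  67  66  81  94  98  95  98 105 127 141 146 154]
204 [ 99  97  96  96  72  55  54  64  86 104 107 115 129 145 150 142 129]
205 [ 95  97  93  96  77  55  50  58  81 113 126 142 158 169 171 158 113]
206 [ 81  86  92 108  87  60  52  59  85 117 128 145 167 161 155 145 104]
207 [ 62  67 103 144 105  59  52  61  88 117 122 129 143 133 127 125 107]
208 [ 46  51 108 165 122  66  49  57  87 111 111 108 116 114 113 115 108]
209 [ 39  45 105 167 144  84  49  58  81 100 104 100 104 107 107 107 102]
210 [ 38  41  95 162 165 106  65  68  83  96 102 100 102
[... 2344 characters left out ...]
[188 191 195 194 183 155 150 162 167 172 176 186 191 193 194 194]
244 [190 192 195 195 192 182 185 189 191 191 192 194 194 194 194 193]
245 [191 193 194 193 193 192 192 193 193 192 191 191 192 192 193 194]
246 [191 191 191 191 191 191 192 193 192 193 192 192 193 194 195 194]
247 [191 192 191 192 192 192 193 192 194 193 193 194 194 196 196 197]
248 [192 192 193 193 193 194 194 195 195 195 196 196 197 196 198 198]
249 [193 193 194 194 195 194 195 195 195 196 197 196 197 198 197 199]
250 [193 194 194 194 195 195 196 196 196 198 197 197 198 198 199 199]
251 [195 194 195 195 197 196 197 196 197 197 198 197 198 199 197 198]
[array([322.88894292, 243.44093376]), array([318.63619635, 207.43295565])]
```

```bash
python3 -c "
from h import *
print(ticket.hand_in())"
```

```text
the job is handed in; nothing more can be done
None
```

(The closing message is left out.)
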